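Slide the small bottle to the free middle place of the stirrer

ROBOT

A 7-joint arm with a two-finger parallel gripper is mounted at the origin on a cart in front of the work surface, level with it; the furniture and walls round the work are solid. World frame = base frame: x ahead of the robot, y to its left, z up, the work surface at z = 0. Lengths are in m, angles in rad, forces in N, time in s.
With the tool pointing down it reaches from about 0.35 to 0.9 m from the base axis. Payload 7.2 kg.
Tool frame: the origin (TCP) lies at the very end of the fingers, on their centre line; the grasp point (between the pads) lies 19 mm behind it (ctrl.tcp_to_grasp is the distance from the TCP to the grasp point, in m); z points along the fingers, y is the direction in which the jaws open and shut (so a half turn about z gives the same grasp; the last joint's range is limited). The gripper opens to 88 mm and grips with 3 to 60 N. Pads are 20 mm wide; open, the fingers measure 115 mm over their backs; the gripper's body (75 mm by 178 mm) begins 61 mm behind the grasp point.
Start: joints at [-1.171, 0.411, -0.013, 1.596, 0.006, 1.134, -0.082], TCP at [0.282, 0.558, 0.223] pointing down, gripper open.
Joint ranges: [-2.95, 2.95], [-0.29, 1.99], [-1.47, 1.44], [0.14, 2.54], [-1.03, 4.17], [0.13, 1.85], [-2.86, 2.86]. Speed limits (rad/s): [2.39, 2.39, 3.01, 3.01, 3.14, 3.14, 3.14].

INTERFACE

Orientations are given as a unit quaternion [x, y, z, w].
In Python, from station import ctrl gives the robot as it stands. The module is installed in compiled form; this text tells all that it offers.
- The arm moves only by the tool carry_out, never from a script. Its argument "rows" is a list of rows, each a list of 4 numbers: the shift along the tool's x, y, z in mm, then the turn about the tool's z in degrees. A call has exactly 5 rows; each row is the pose to reach, as a shift and turn from the pose commanded when the call began, along the tool's axes at that moment; what a row does not reach only later rows make up. A row lasts 1/8 s, in which the tool goes at most 62.5 mm and 10.7 degrees, less where a joint would pass 70% of its speed; a pose out of reach is approached as far as the arm can. A call with a gripper value outside its range is refused whole. "gripper" is the closure in counts, from 0 (fully open) to 255 (shut), set as the call begins (left out, the last holds). The fingers move at their own pace and stop on an object; "grip_force" is the grip in N (left out, the last holds). Time passes only in rows, so rows that repeat a pose let the fingers close, or fill a call up. It gives the time, the measured TCP pose, the force and the opening at its end, in the units of the state.
- ctrl.read_state(): the state, without advancing time (a new reading comes with each control period).
- ctrl.snapshot(name): name is "scene" or "top"; returns the picture (420x560x3 uint8, red, green, blue); there is no depth.
- ctrl.camera_params(name): a dict with "fx", "fy", "cx", "cy" (pixels), "rvec" (rotation vector, rad) and "tvec" (3), from world to camera coordinates, as OpenCV has them. Camera axes: x right, y down, z forward; pixel columns grow to the right and rows downward; lengths in m; the calibration is good to about 2 mm. A picture is of the moment at which its call begins. camera_params takes no time and is no camera call.
- ctrl.job_done(): hands the job in, once; it reports no verdict.
Trained networks look in the newest picture that a camera, given by its name, has taken for a name from the list of things; names that differ only in an ending like _2 or _b are one class to them, and where a whole thing is asked for, a point or a joint stands for the part that bears it (a point fixed in the world has none). Each returns a list of dicts, best first, with "score" (0 to 1); they miss things now and then, are a little off and sometimes report something else, mostly with a low value. They report only what shows in the picture. A call takes as long as a camera call. They do not tell look-alikes from the thing itself.
- ctrl.boxes_of(camera, thing): "bbox" ([left, top, right, bottom] in pixels, round what is visible of it).
- ctrl.outline_of(camera, thing): "region" (420x560 bool, what is visible of it) and "bbox" ([left, top, right, bottom] in pixels, round what is visible of it).
- ctrl.mark_of(camera, thing): "uv" ([column, row] in pixels: a listed point, or the origin of a listed thing).
The state is a dict: "time": time; "joint_pos": joint angles; "dq": joint speeds; "effort": joint torques, N m; "tcp_pos": TCP position; "tcp_rot": TCP orientation; "ft_force": force on the tool from outside, world axes, zero at the start; "torque": the same for the moment, N m; "grip_width": finger opening in m.
Only numpy, scipy, OpenCV 4.12 (cv2) and the standard library are available. Lean on these libraries where they do the work, as an engineer would, in place of code of your own. Each camera call takes 0.05 s, during which the arm holds its last target. There are 200 camera calls.

TASK

On the desk stands a low three-place stirrer with a ring marked at each place; a small bottle stands at one end place, a big bottle at the other, and the middle place is free. Slide the small bottle across the stirrer's top to the middle place, without lifting or tipping it, and leave it standing upright in the centre of the middle ring, released. Leave the big bottle where it stands.

Things in the scene. Friction and masses are not known exactly. Their poses are not given: they have to be found in the camera images.
- small_bottle: The small white plastic bottle with a red screw cap, 48 mm in diameter and 124 mm high, 0.15 to 0.3 kg, loose, with a smooth flat base that slides easily on the stirrer's top (friction about 0.15); straight round body from about 6 to 73 mm above its underside, then a shoulder, cap about 25 mm in diameter from 102 to 124 mm. It starts within 6 mm of the centre of one end place of the stirrer, at either end. Origin: centre of its underside; z up along its axis.
- big_bottle: The big white plastic bottle with a pale cap, 73 mm in diameter and 174 mm high, about 0.4 kg, loose, standing on the other end place; to be left alone. Origin: centre of its underside; z up.
- stirrer: Three-place magnetic stirrer, a fixed low white slab with a flat metal top, 120 mm (its x) by 380 mm (its y) by 35 mm high, with three small black knobs on its front (-x) edge. The three places lie in a row along its y axis at -140, 0 and +140 mm, each marked with a flat black ring of 84 mm outer diameter and a dot in its centre; the top is flat and nothing stands out between them. Origin: centre of its underside, on the desk; z up.
- middle_place (a point): Centre of the middle ring, on the stirrer's top surface, 35 mm above the desk. Axes as the stirrer's.
Not all that is in view belongs to the job. What is shaped like the small_bottle but blue is not meant.

How it is judged:
By the outcome, as a careful person would: the job done as asked, in the order asked, and still so for the second after the job is handed in, with the robot touching nothing.
It also fails if it takes over 37 s, if anything falls off the work surface, if the arm or the gripper's body presses on something with over 40 N, if the wrist force passes 120 N, or if a joint passes its speed limit or range.

## Working session

There is one attempt and no reset: what is moved stays moved. The work goes in short steps, Python scripts to look and compute and a tool call to move; the robot and the scene stay as the last step left them, time stands still between calls to the robot, and variables do not carry over. Pictures are saved under pics/ and viewed, about 8 in all and at most 12, crops included, and the job is handed in when it is done.

Besides the shell and the picture viewer there is one more tool, called after ">>>" as name(argument=value, ...), one argument or row to a line, values as JSON. carry_out: Moves the arm, as the interface text tells. Its arguments: {"type":"object","properties":{"rows":{"type":"array","items":{"type":"array","items":{"type":"number"}}},"gripper":{"type":"number"},"grip_force":{"type":"number"}},"required":["rows"]}

```bash
mkdir -p pics; cat > h.py <<'E'
import numpy as np, cv2
from station import ctrl
def cam(n):
    p=ctrl.camera_params(n); K=np.array([[p['fx'],0,p['cx']],[0,p['fy'],p['cy']],[0,0,1.]])
    return K,np.array(p['rvec'],float),np.array(p['tvec'],float)
def proj(n,X):
    K,r,t=cam(n); return cv2.projectPoints(np.array(X,float).reshape(-1,1,3),r,t,K,None)[0].reshape(-1,2)
def ray(n,uv,z):
    K,r,t=cam(n); R=cv2.Rodrigues(r)[0]; c=-R.T@t
    d=R.T@np.linalg.inv(K)@np.array([uv[0],uv[1],1.]); return c+d*(z-c[2])/d[2]
def save(n,f,box=None,s=1):
    im=ctrl.snapshot(n)[:,:,::-1]
    if box: im=im[box[1]:box[3],box[0]:box[2]]
    cv2.imwrite('pics/'+f,cv2.resize(im,None,fx=s,fy=s,interpolation=cv2.INTER_CUBIC))
E
python3 - <<'E'
from h import *
for n in('scene','top'):
    save(n,n+'0.png')
    K,r,t=cam(n);print(n,'campos',(-cv2.Rodrigues(r)[0].T@t).round(3))
    for th in('small_bottle','big_bottle','stirrer','middle_place'):
        print(th,[(np.round(d['uv'],1),round(d['score'],2),ray(n,d['uv'],0 if th=='stirrer' else .035).round(3)) for d in ctrl.mark_of(n,th)])
    print([(d['bbox'],round(d['score'],2)) for d in ctrl.boxes_of(n,'small_bottle')],[(d['bbox'],round(d['score'],2)) for d in ctrl.boxes_of(n,'stirrer')])
s=ctrl.read_state();print(s['time'],s['tcp_pos'],s['tcp_rot'],s['grip_width'],ctrl.tcp_to_grasp)
E
```

```text
scene campos [-0.001 -0.624  0.569]
small_bottle [(array([349.4, 263.8]), 0.85, array([ 0.548, -0.237,  0.035])), (array([441.9, 287. ]), 0.71, array([ 0.616, -0.382,  0.035])), (array([411.8, 261.7]), 0.56, array([ 0.637, -0.31 ,  0.035]))]
big_bottle [(array([227.3, 212.1]), 0.73, array([0.492, 0.043, 0.035]))]
stirrer [(array([287.2, 257.4]), 0.69, array([ 0.51 , -0.118,  0.   ]))]
middle_place []
[([340.6, 203.2, 373.8, 275.3], 0.81), ([402.6, 204.7, 436.5, 269.7], 0.69), ([429.5, 227.2, 466.6, 297.6], 0.67)] [([196.1, 207.5, 392.6, 302.7], 0.67)]
top campos [ 0.483 -0.069  1.163]
small_bottle [(array([366.6, 223.3]), 0.82, array([ 0.556, -0.243,  0.035])), (array([381.3, 170.8]), 0.59, array([ 0.682, -0.284,  0.035])), (array([415.6, 183.6]), 0.57, array([ 0.648, -0.365,  0.035]))]
big_bottle [(array([254.6, 253.9]), 0.84, array([0.491, 0.026, 0.035]))]
stirrer [(array([310.7, 242.3]), 0.7, array([ 0.516, -0.11 ,  0.   ]))]
middle_place [(array([309.8, 239.3]), 0.92, array([ 0.522, -0.107,  0.035]))]
[([402.3, 171.6, 432.9, 193.9], 0.71), ([356.1, 213.8, 384.1, 238.6], 0.69), ([374.0, 156.7, 393.7, 182.5], 0.64)] [([230.4, 196.8, 392.4, 282.7], 0.75)]
0.7 [0.28182983 0.55785382 0.22268078] [ 2.31775605e-01  9.72769278e-01  3.56022007e-05 -4.78133378e-06] 0.08784189577039614 0.0187
```

View pics/scene0.png

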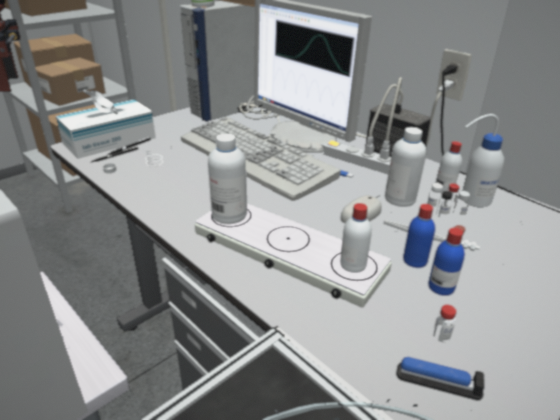

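View pics/top0.png

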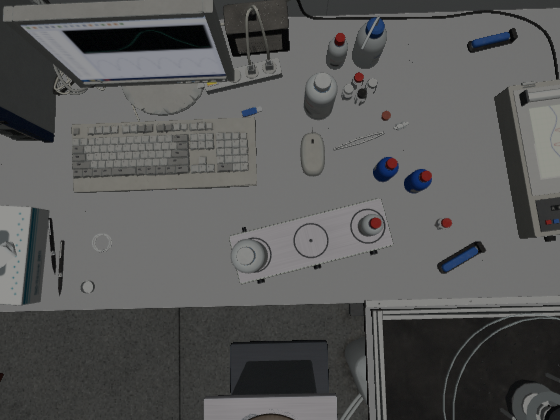

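The pictures show three red-capped lookalikes of the same shape, plus one white one at the back:
- the white bottle on the stirrer's right end place, scene (357,240), top (370,225)
- two blue ones, scene (420,240) and (448,262)
- a white one at the back, scene (450,165), not on the stirrer

The small white bottle on the stirrer fits the description. The big bottle is at scene (227,185) and the middle dot at top (310,240).

```bash
cat >> h.py <<'E'
def redcap(n,box,im):
    a=im[box[1]:box[3],box[0]:box[2]].astype(int); m=(a[:,:,0]-np.maximum(a[:,:,1],a[:,:,2]))>50
    v,u=np.nonzero(m); return np.array([u.mean()+box[0],v.mean()+box[1]]),m.sum()
def ring(im,c,R=25):
    g=cv2.cvtColor(im,cv2.COLOR_RGB2GRAY).astype(float); u0,v0=int(c[0]),int(c[1])
    v,u=np.mgrid[v0-R:v0+R+1,u0-R:u0+R+1]; w=g[v0-R:v0+R+1,u0-R:u0+R+1]
    d=np.hypot(u-c[0],v-c[1]); m=d<21; bg=np.median(w[m]); k=m&(w<bg*0.7)
    return np.array([u[k].mean(),v[k].mean()]),k.sum(),bg
E
python3 - <<'E'
from h import *
im=ctrl.snapshot('top'); sc=ctrl.snapshot('scene')
c,k,bg=ring(im,(310.5,240.5)); print('ring',c,k,bg,ray('top',c,.035))
g=cv2.cvtColor(sc,cv2.COLOR_RGB2GRAY);w=g[225:255,262:314]
v,u=np.nonzero(w<np.median(w)*.7);print('scene ring',u.mean()+262,v.mean()+225,u.min()+262,u.max()+262,v.min()+225,v.max()+225,ray('scene',(u.mean()+262,v.mean()+225),.035))
c,k=redcap('top',(355,205,392,245),im);print('cap top',c,k,ray('top',c,.157))
c,k=redcap('scene',(340,195,378,225),sc);print('cap sc',c,k,ray('scene',c,.15))
for n in('top','scene'):
    o=ctrl.outline_of(n,'small_bottle')[:3]
    for d in o: print(n,np.round(d['bbox']),d['score'],[q.mean().round(1) for q in np.nonzero(d['region'])])
a=cv2.resize(sc[190:310,180:480],None,fx=2.6,fy=2.6,interpolation=cv2.INTER_CUBIC)
cv2.imwrite('pics/crop1.png',a[:,:,::-1])
E
```

```text
ring [310.3   239.775] 160 131.0 [ 0.52091871 -0.10767496  0.035     ]
scene ring 290.2162162162162 241.6216216216216 267 309 236 249 [ 0.51629007 -0.11818279  0.035     ]
cap top [375.52873563 222.44827586] 87 [ 0.54968266 -0.24334576  0.157     ]
cap sc [359.8253012  210.15662651] 166 [ 0.55176493 -0.2421631   0.15      ]
top [356. 212. 386. 235.] 0.72 [np.float64(225.1), np.float64(370.1)]
top [372. 157. 395. 180.] 0.68 [np.float64(168.8), np.float64(385.6)]
top [403. 169. 434. 194.] 0.55 [np.float64(180.6), np.float64(417.5)]
scene [428. 233. 465. 298.] 0.94 [np.float64(263.8), np.float64(447.2)]
scene [402. 206. 435. 268.] 0.7 [np.float64(237.9), np.float64(419.6)]
scene [338. 204. 373. 274.] 0.62 [np.float64(240.4), np.float64(356.3)]
```

View pics/crop1.png

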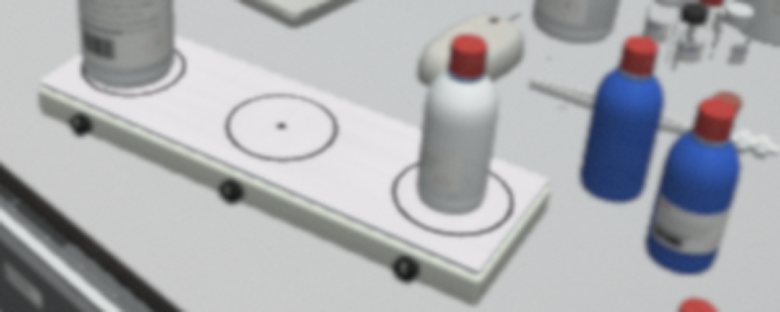

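The crop confirms it: the plain white bottle with the red cap at crop (458,140) stands in the right end ring. The blue ones are off the stirrer and the middle ring is free. I raise the arm and travel.

>>> carry_out(
  rows=[
    [0,0,-60,10],
    [-40,-40,-80,20],
    [-80,-80,-80,30],
    [-120,-120,-80,40],
    [-160,-160,-80,50],
  ],
  gripper=0,
)

```text
time: 1.52
tcp_pos: [0.3529, 0.3411, 0.3029]
tcp_rot: [0.623, 0.782, 0.0, -0.0]
ft_force: [1.3, -1.0, -0.1]
grip_width: 0.0876
```

```bash
cat >> h.py <<'E'
from scipy.spatial.transform import Rotation as Ro
def togo(p,yaw_y=None):
    s=ctrl.read_state(); R=Ro.from_quat(s['tcp_rot']).as_matrix()
    print('t',round(s['time'],2),'tcp',s['tcp_pos'].round(4) if hasattr(s['tcp_pos'],'round') else s['tcp_pos'],'w',round(s['grip_width'],4),'f',np.round(s['ft_force'],1))
    print('mm',(R.T@(np.array(p)-s['tcp_pos'])*1000).round(1),'tooly deg',np.degrees(np.arctan2(R[1,1],R[0,1])).round(2),'z',R[:,2].round(3))
E
python3 -c "
from h import *
togo([.55,-.243,.30])
print(ray('scene',(288.1,238.5),.035))"
```

```text
t 1.52 tcp [0.3529 0.3411 0.3029] w 0.0876 f [ 1.3 -1.  -0.1]
mm [-613.3   62.1    2.5] tooly deg 12.87 z [ 0.     0.001 -1.   ]
[ 0.52033795 -0.10825911  0.035     ]
```

>>> carry_out(
  rows=[
    [-60,6,0,0],
    [-120,12,0,0],
    [-180,18,0,0],
    [-240,24,0,0],
    [-300,30,0,0],
  ],
)

```text
time: 2.15
tcp_pos: [0.4506, 0.0558, 0.3031]
tcp_rot: [0.621, 0.784, 0.001, 0.0]
ft_force: [0.5, 0.3, -0.2]
grip_width: 0.0883
```

>>> carry_out(
  rows=[
    [-60,6,0,0],
    [-120,12,0,0],
    [-180,18,0,0],
    [-240,24,0,0],
    [-300,30,0,0],
  ],
)

```text
time: 2.78
tcp_pos: [0.5486, -0.229, 0.3028]
tcp_rot: [0.621, 0.784, 0.0, 0.0]
ft_force: [-0.0, 0.2, 1.3]
grip_width: 0.0875
```

```bash
python3 -c "
from h import *
togo([.55,-.243,.19]);save('scene','s2.png',(180,20,560,310),2)"
```

```text
t 2.77 tcp [ 0.5486 -0.229   0.3028] w 0.0875 f [-0.   0.2  1.3]
mm [-13.9  -2.  112.8] tooly deg 13.27 z [ 0.001  0.    -1.   ]
```

View pics/s2.png

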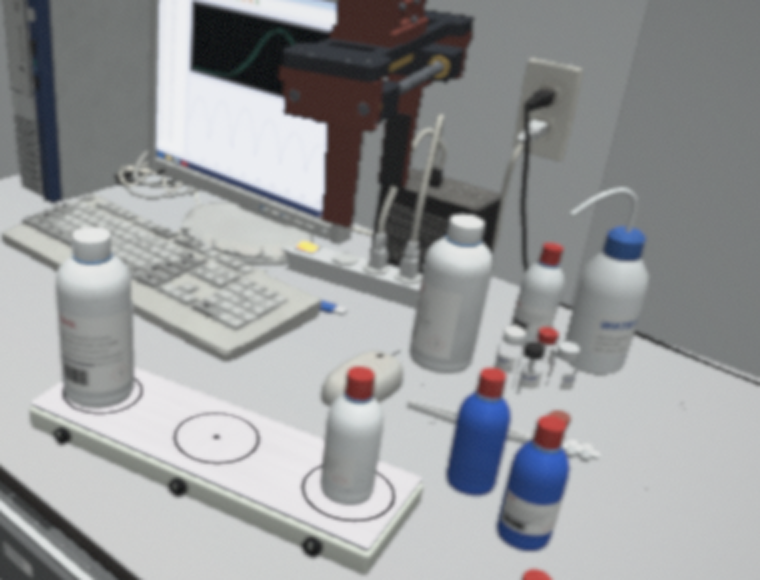

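The gripper (crop (365,130)) hangs above the bottle and the scene is unchanged. I descend partway and let it settle.

>>> carry_out(
  rows=[
    [0,0,40,0],
    [0,0,80,0],
    [0,0,110,0],
    [0,0,110,0],
    [0,0,110,0],
  ],
)

```text
time: 3.45
tcp_pos: [0.5485, -0.2279, 0.1939]
tcp_rot: [0.621, 0.784, 0.0, 0.001]
ft_force: [-0.0, -0.5, 0.8]
grip_width: 0.0875
```

```bash
python3 -c "
from h import *
togo([.55,-.243,.086]);im=ctrl.snapshot('scene');c,k=redcap('scene',(340,195,378,225),im);print(c,k)"
```

```text
t 3.45 tcp [ 0.5485 -0.2279  0.1939] w 0.0875 f [-0.  -0.5  0.8]
mm [-15.   -2.1 107.9] tooly deg 13.2 z [ 0.001 -0.    -1.   ]
[359.78947368 210.23391813] 171
```

>>> carry_out(
  rows=[
    [-15,-2,0,0],
    [-15,-2,30,0],
    [-15,-2,60,0],
    [-15,-2,85,0],
    [-15,-2,107,0],
  ],
)

```text
time: 4.12
tcp_pos: [0.5498, -0.2439, 0.0855]
tcp_rot: [0.621, 0.784, 0.0, 0.001]
ft_force: [-0.1, -0.1, 0.2]
grip_width: 0.0878
```

>>> carry_out(
  rows=[
    [0,0,0,0],
    [0,0,0,0],
    [0,0,0,0],
    [0,0,0,0],
    [0,0,0,0],
  ],
  gripper=90,
  grip_force=6,
)

```text
time: 4.75
tcp_pos: [0.5496, -0.2426, 0.086]
tcp_rot: [0.621, 0.784, 0.0, 0.0]
ft_force: [-0.5, -0.2, 0.6]
grip_width: 0.0569
```

```bash
python3 -c "
from h import *
togo([.55,-.243,.086]);save('scene','s3.png',(250,120,450,310),3);im=ctrl.snapshot('scene');c,k=redcap('scene',(340,195,378,225),im);print(c,k)"
```

```text
t 4.75 tcp [ 0.5496 -0.2426  0.086 ] w 0.0569 f [-0.5 -0.2  0.6]
mm [-0.5  0.3  0. ] tooly deg 13.21 z [ 0.001 -0.    -1.   ]
[nan nan] 0h.py:17: RuntimeWarning: Mean of empty slice.
  v,u=np.nonzero(m); return np.array([u.mean()+box[0],v.mean()+box[1]]),m.sum()
  ret = ret.dtype.type(ret / rcount)
```

View pics/s3.png

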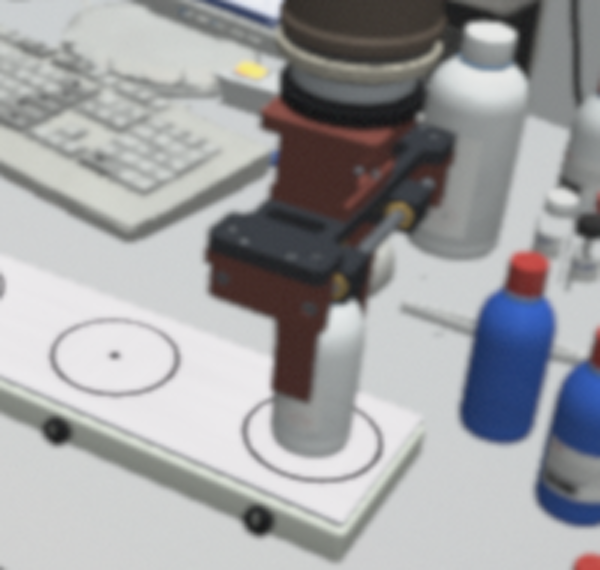

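The fingers straddle the bottle body, which stands unmoved in its ring at crop (317,435). I close gently.

>>> carry_out(
  rows=[
    [0,0,0,0],
    [0,0,0,0],
    [0,0,0,0],
    [0,0,0,0],
    [0,0,0,0],
  ],
  gripper=255,
  grip_force=6,
)

```text
time: 5.48
tcp_pos: [0.5494, -0.2426, 0.0856]
tcp_rot: [0.621, 0.784, 0.0, -0.0]
ft_force: [-1.1, -0.8, 0.6]
grip_width: 0.0469
```

```bash
python3 -c "
from h import *
togo([.5205,-.108,.086])"
```

```text
t 5.47 tcp [ 0.5494 -0.2426  0.0856] w 0.0469 f [-1.1 -0.8  0.6]
mm [137.7   2.6  -0.4] tooly deg 13.2 z [ 0.  0. -1.]
```

>>> carry_out(
  rows=[
    [8,0,0,0],
    [22,0.5,0,0],
    [37,0.5,0,0],
    [52,1,0,0],
    [67,1,0,0],
  ],
)

```text
time: 6.1
tcp_pos: [0.5349, -0.1757, 0.0856]
tcp_rot: [0.621, 0.784, 0.0, -0.0]
ft_force: [0.3, -0.2, -1.3]
grip_width: 0.0467
```

>>> carry_out(
  rows=[
    [15,0.5,0,0],
    [30,0.5,0,0],
    [45,1,0,0],
    [60,1.5,0,0],
    [70,1.5,0,0],
  ],
)

```text
time: 6.72
tcp_pos: [0.5204, -0.1075, 0.0856]
tcp_rot: [0.621, 0.784, 0.0, -0.0]
ft_force: [0.3, -2.2, 0.1]
grip_width: 0.047
```

>>> carry_out(
  rows=[
    [0,0,0,0],
    [0,0,0,0],
    [0,0,0,0],
    [0,0,0,0],
    [0,0,0,0],
  ],
)

```text
time: 7.35
tcp_pos: [0.5205, -0.109, 0.0856]
tcp_rot: [0.621, 0.784, -0.0, 0.0]
ft_force: [0.3, 0.4, -0.6]
grip_width: 0.0466
```

```bash
python3 -c "
from h import *
togo([.5205,-.108,.086]);save('scene','s4.png',(190,120,400,310),3)
for n in('scene','top'):
  ctrl.snapshot(n);print([(np.round(d['uv'],1),round(d['score'],2),ray(n,d['uv'],.035).round(4)) for d in ctrl.mark_of(n,'small_bottle')])"
```

```text
t 7.35 tcp [ 0.5205 -0.109   0.0856] w 0.0466 f [ 0.3  0.4 -0.6]
mm [ 1.   0.2 -0.4] tooly deg 13.17 z [-0. -0. -1.]
[(array([413.8, 264.4]), 0.63, array([ 0.6327, -0.3163,  0.035 ])), (array([290.3, 238.3]), 0.59, array([ 0.5239, -0.1106,  0.035 ])), (array([441.5, 286.4]), 0.56, array([ 0.617 , -0.3811,  0.035 ]))]
[(array([412.5, 185.2]), 0.82, array([ 0.6448, -0.3569,  0.035 ])), (array([382.4, 171.6]), 0.65, array([ 0.68  , -0.2865,  0.035 ])), (array([251.7, 256.2]), 0.45, array([0.4858, 0.0329, 0.035 ]))]
```

View pics/s4.png

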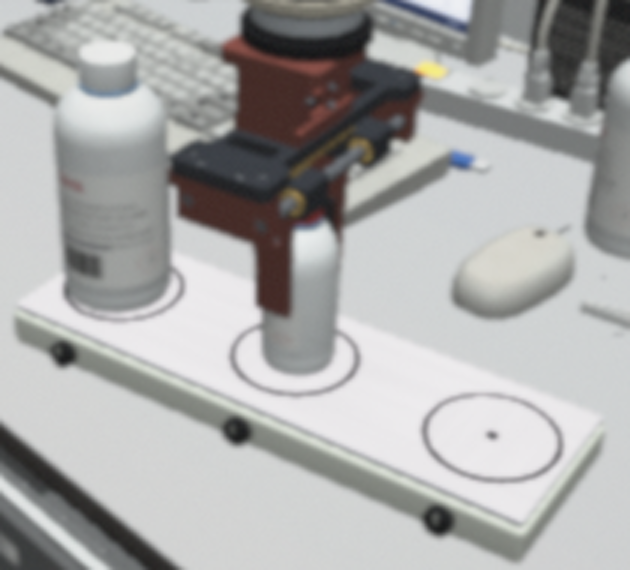

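The bottle stands upright in the middle ring, base around crop (299,353) against the ring centre at (295,357), so about 2–3 mm off at most. The big bottle is unmoved. I release, rise and measure unoccluded.

>>> carry_out(
  rows=[
    [0,0,0,0],
    [0,0,0,0],
    [0,0,0,0],
    [0,0,0,0],
    [0,0,0,0],
  ],
  gripper=0,
)

```text
time: 8.22
tcp_pos: [0.5206, -0.1086, 0.0856]
tcp_rot: [0.621, 0.784, 0.0, -0.0]
ft_force: [-0.7, 0.1, 0.7]
grip_width: 0.0877
```

>>> carry_out(
  rows=[
    [0,0,-15,0],
    [0,0,-50,0],
    [0,0,-90,0],
    [0,0,-140,0],
    [0,0,-200,0],
  ],
)

```text
time: 8.85
tcp_pos: [0.5198, -0.1088, 0.2878]
tcp_rot: [0.621, 0.783, -0.0, -0.0]
ft_force: [0.8, 0.1, 0.6]
grip_width: 0.088
```

```bash
cat > m.py <<'E'
from h import *
togo([.5205,-.108,.086])
sc=ctrl.snapshot('scene')
c,k=redcap('scene',(275,165,330,215),sc);print('cap',c,k,'base if upright',ray('scene',c,.15)[:2])
for d in ctrl.mark_of('scene','small_bottle'): print(np.round(d['uv'],1),round(d['score'],2),ray('scene',d['uv'],.035).round(4))
# draw predicted base circle (r24) and ring (r42) at the target
f=5;b=(235,150,365,265)
im=cv2.resize(sc[b[1]:b[3],b[0]:b[2]],None,fx=f,fy=f,interpolation=cv2.INTER_CUBIC)[:,:,::-1].copy()
T=np.linspace(0,2*np.pi,100)
for z,r,col in((.035,.042,(0,255,0)),(.041,.024,(255,0,255)),(.159,.0125,(255,255,0))):
    p=proj('scene',np.c_[.5205+r*np.cos(T),-.108+r*np.sin(T),T*0+z]);p=((p-[b[0],b[1]]+.5)*f-.5)
    cv2.polylines(im,[p.round().astype(int)],True,col,1)
import sys;cv2.imwrite('pics/'+sys.argv[1],im)
E
python3 m.py s5.png
```

```text
t 8.85 tcp [ 0.5198 -0.1088  0.2878] w 0.088 f [0.8 0.1 0.6]
mm [  0.7   1.  201.8] tooly deg 13.16 z [-0.001 -0.    -1.   ]
cap [290.58088235 186.08088235] 136 base if upright [ 0.52249882 -0.10817238]
[287.8 239.5] 0.9 [ 0.5176 -0.1102  0.035 ]
[441.6 285.8] 0.9 [ 0.6185 -0.3805  0.035 ]
[411.6 262.8] 0.87 [ 0.6337 -0.3111  0.035 ]
```

View pics/s5.png

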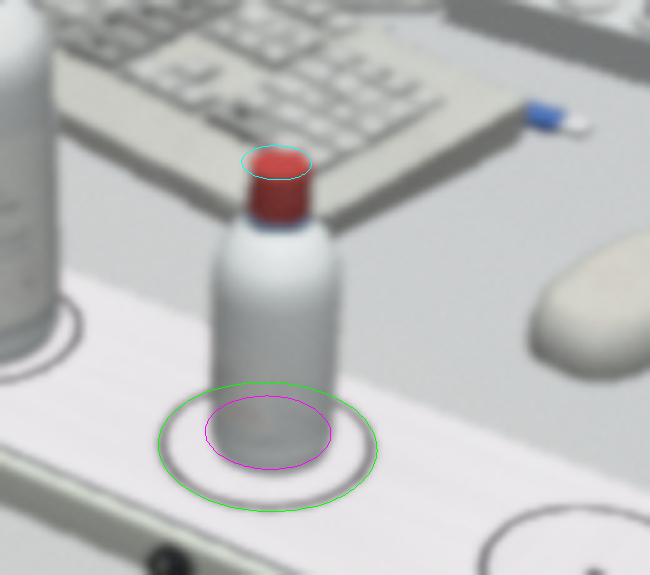

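The bottle is upright and released in the ring, base centre about 4 px (zoomed 5x) right of the ring centre, so about 1–1.5 mm. One unoccluded check from the top camera: I move the arm aside at a height above the big bottle.

>>> carry_out(
  rows=[
    [0,0,-40,0],
    [50,0,-60,0],
    [110,0,-60,0],
    [170,0,-60,0],
    [230,0,-60,0],
  ],
)

```text
time: 9.57
tcp_pos: [0.4671, 0.1166, 0.3462]
tcp_rot: [0.621, 0.783, 0.001, 0.0]
ft_force: [1.3, -0.5, -0.2]
grip_width: 0.0873
```

>>> carry_out(
  rows=[
    [60,0,0,0],
    [120,0,0,0],
    [180,0,0,0],
    [230,0,0,0],
    [230,0,0,0],
  ],
)

```text
time: 10.2
tcp_pos: [0.4133, 0.3429, 0.345]
tcp_rot: [0.619, 0.786, -0.001, -0.0]
ft_force: [-0.0, -0.0, 0.5]
grip_width: 0.0877
```

```bash
python3 - <<'E'
from h import *
im=ctrl.snapshot('top');s=ctrl.read_state();print(s['time'],s['tcp_pos'])
c,k=redcap('top',(290,220,335,262),im);print('cap',c,k,ray('top',c,.157))
for th in('small_bottle','big_bottle'): print(th,[(np.round(d['uv'],1),round(d['score'],2),ray('top',d['uv'],.035).round(4)) for d in ctrl.mark_of('top',th)])
f=6;b=(225,195,355,290)
o=cv2.resize(im[b[1]:b[3],b[0]:b[2]],None,fx=f,fy=f,interpolation=cv2.INTER_CUBIC)[:,:,::-1].copy()
T=np.linspace(0,2*np.pi,100)
for z,r,col in((.035,.042,(0,255,0)),(.108,.024,(255,0,255)),(.159,.0125,(255,255,0))):
    p=proj('top',np.c_[.5205+r*np.cos(T),-.108+r*np.sin(T),T*0+z]);p=((p-[b[0],b[1]]+.5)*f-.5)
    cv2.polylines(o,[p.round().astype(int)],True,col,1)
cv2.imwrite('pics/t6.png',o)
E
```

```text
10.25 [0.41468675 0.34020773 0.34524839]
cap [313.22352941 237.64705882] 85 [ 0.52112375 -0.10987743  0.157     ]
small_bottle [(array([413. , 185.5]), 0.96, array([ 0.644 , -0.3581,  0.035 ])), (array([382.8, 172.2]), 0.87, array([ 0.6785, -0.2874,  0.035 ])), (array([308.9, 238.5]), 0.56, array([ 0.524 , -0.1044,  0.035 ]))]
big_bottle [(array([252.6, 256.7]), 0.97, array([0.4846, 0.0308, 0.035 ]))]
```

View pics/t6.png

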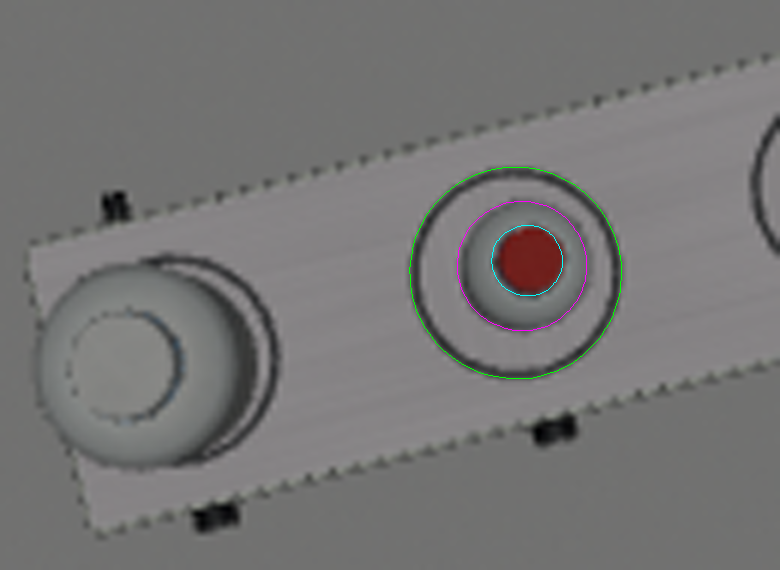

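The top view shows the bottle at (525,265) matching the predicted outline to about 1–2 mm, with the ring matching the green circle. The big bottle has not been touched. I hand it in.

```bash
python3 -c "
from station import ctrl
print(ctrl.job_done())"
```

```text
the job is handed in; nothing more can be done
None
```

The small bottle now stands upright and released in the middle ring, and I handed the job in at about 10 s. I gripped it lightly (6 N) on its body, slid it level 138 mm along the stirrer's top to the middle ring, released it and moved the arm well clear.

- **Centring:** both cameras put the bottle within about 1–2 mm of the ring centre. I did not correct this further.
- **Forces:** the wrist force readings stayed below about 3 N throughout.
- **Big bottle:** it was never touched and looks unmoved in the pictures. The network's position for it shifted from (0.491, 0.026) to (0.485, 0.031).
- **Disagreement:** the network's marks for the small bottle's base scattered by up to about 5 mm. I relied on the cap and outline overlays instead.

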